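# Pop and open the dish warmer

### The job

Press the red release tab on the front of the dish warmer, let the blue-framed lid spring up on its own, then push the lid over backwards until it rests fully open against its stop. Only touch and push: leave the amber bottle, the stack of dishes and the green tip box standing where they are, and finish with the tab let go.

Things in the scene. Friction and masses are not known exactly. Their poses are not given: they have to be found in the camera images.
- warmer: White dish warmer, screwed to the bench, 150 x 160 mm, 66 mm high (78 at the hinge knuckles), under a blue-framed clear lid 115 x 130 x 10 mm; the red release tab sticks out of its front. Origin: centre of its underside on the bench. z up, x from front (tab) to back (hinge), y along the hinge, to the left as seen from the front.
- tab_press (a point): Press point on the ribbed top of the red tab: 100 mm in front of the warmer's origin (its -x), 66 mm above the bench at rest; moves with the tab. The pad is 44 mm wide, 6 thick, reaches from 75 to 118 mm in front of the origin, free air beneath. The tab's hook, 56 to 72 mm in front, stands 83 mm high over the lid's edge and swings 7 mm forward when pressed.
- tab (a joint): Tilt of the release tab, rad: 0 at rest, 0.30 fully pressed at its stop (press point 12 mm lower). The latch lets go at about 0.17 (press point some 7 mm lower). Sprung: 2 to 3 N near the press point moves it through its travel, and the force rises steeply at the stop; it comes back up when let go.
- lid_edge (a point): Middle of the lid's free (front) edge, half-way through its 10 mm thickness; moves with the lid. Shut: 60 mm in front of the warmer's origin and 71 mm above the bench. Sprung up: about 25 mm in front and 153 mm high. The lid is 130 mm wide.
- lid_hinge (a point): Middle of the lid's hinge line, which is level and runs along the warmer's y: 55 mm behind the warmer's origin and 71 mm above the bench; 115 mm from the lid's free edge.
- lid (a joint): Opening angle, rad: 0 shut and latched, rising as the free edge swings up and back over the hinge. Released, a spring kicks it up to 0.8 in about 0.5 s, where it rests. From there it swings freely (under 2 N at the free edge): let go below about 1.57 it drops back to 0.8, beyond that it falls over to its stop at 1.95, fully open.
- medium_mid (a point): Amber bottle with white cap, 46 mm across, 110 mm high, loose on the bench: its centre, half-way up. Its z points up.
- dishes_mid (a point): Stack of three covered round culture dishes, 60 mm across, 42 mm high, loose on the bench: its centre, half-way up. Its z points up.
- tips_mid (a point): Green pipette-tip box with grey lid, 70 x 50 mm, 47 mm high, loose on the bench: its centre, half-way up. Its z points up.
There are look-alikes about, which are no part of the job. Of the things that look like the warmer, take the one that is farthest to the robot's left at the start.

How it is judged:
On the way, in this order (a step that is already met when the one before it is completed fails the run):
1. the release tab is pressed down with the fingers (value of joint tab above 0.12 rad and contact force between tab and the fingers above 0.3 N).
2. the lid has sprung up by itself and stands ajar, untouched by the robot (value of joint lid between 0.65 and 1.1 rad and contact force between lid and the fingers below 0.2 N and contact force between lid and the arm below 0.2 N), for 0.2 s.
3. the lid has been pushed fully open (value of joint lid above 1.85 rad), for 0.2 s.
At the end, for the whole second after the job is handed in: The lid rests at its open stop (opening angle above 1.85 rad, still), the tab is back up (below 0.05 rad), and bottle, dishes and tip box stand within 20 mm of where they began (value of joint lid above 1.85 rad and velocity of joint lid between -0.05 and 0.05 rad/s and value of joint tab below 0.05 rad and distance of each of medium_mid, dishes_mid, tips_mid from where it was at the start of the episode below 0.02 m); the robot touches nothing.
It fails at once if the bottle, the dishes or the tip box is shoved, lifted or carried (more than 20 mm) (distance of any of medium_mid, dishes_mid, tips_mid from where it was at the start of the episode above 0.02 m).
It fails at once if the bottle, the dishes or the tip box is tipped over (angle between any of medium_mid, dishes_mid, tips_mid's own z axis and vertical above 0.35 rad).
It also fails if it takes over 43 s, if anything falls off the work surface, if the arm or the gripper's body presses on something with over 40 N, if the wrist force passes 120 N, or if a joint passes its speed limit or range.

### The arm

A 6-joint arm with a two-finger parallel gripper is mounted at the origin on the work surface. World frame = base frame: x ahead of the robot, y to its left, z up, the work surface at z = 0. Lengths are in m, angles in rad, forces in N, time in s.
With the tool pointing down it reaches from about 0.375 to 0.925 m from the base axis. Payload 5.7 kg.
Tool frame: the origin (TCP) lies between the finger pads; the fingertips stand 11 mm ahead of it and the grasp point (between the pads) lies 8 mm behind it; z points along the fingers, y is the line along which they close (so a half turn about z gives the same grasp; the last joint's range is limited). The gripper opens to 88 mm and grips with 3 to 60 N. Pads are 20 mm wide; open, the fingers measure 115 mm over their backs; the gripper's body (75 mm by 178 mm) begins 61 mm behind the grasp point.
Start: joints at [1.124, 0.359, 1.51, -0, 1.272, -0.115], TCP at [0.195, 0.567, 0.234] pointing down, gripper open.
Joint ranges: [-2.97, 2.97], [-1.01, 2.36], [0.21, 2.38], [-0.96, 4.11], [0.2, 2.71], [-2.98, 2.98]. Speed limits (rad/s): [2.39, 2.39, 3.14, 3.14, 3.14, 3.14].

### API

Orientations are given as a rotation vector (axis times angle).
In Python, from rig import get_obs, imaging, order gives the robot as it stands. The module is installed in compiled form; this text tells all that it offers.
- The arm moves only by the tool arm_command, never from a script. Its arguments are lists of equal length, an entry for each row: "dp": the shift along the tool's x, y, z in m, a list of three; "angular": the turn, a rotation vector about the tool's x, y, z in degrees, a list of three; "claw": the opening, from 0 (shut) to 1 (fully open). In form: {"dp": [[dx, dy, dz], ...], "angular": [[rx, ry, rz], ...], "claw": [claw, ...]}. A call has 1 to 8 rows; each row is the pose to reach, as a shift and turn from the pose commanded when the call began, along the tool's axes at that moment; what a row does not reach only later rows make up. A row lasts 1/8 s, in which the tool goes at most 62.5 mm and 10.7 degrees, less where a joint would pass 70% of its speed; a pose out of reach is approached as far as the arm can. A call with a gripper value outside its range is refused whole. The fingers move at their own pace and stop on an object; the grip force is fixed at half the most. Time passes only in rows, so rows that repeat a pose let the fingers close. It gives the time, the measured TCP pose, the force, the opening and the grip force at its end, in the units of the state.
- get_obs(): the state, without advancing time (a new reading comes with each control period).
- imaging.snapshot(name): name is "scene" or "top"; returns the picture (400x640x3 uint8, red, green, blue); there is no depth.
- imaging.calibration(name): a dict with "fx", "fy", "cx", "cy" (pixels), "pose" (4x4, takes a point from camera to world coordinates). Camera axes: x right, y up, looking along -z (the intrinsics and any distortion apply to the point x, -y, -z); pixel columns grow to the right and rows downward; lengths in m; the calibration is good to about 2 mm. A picture is of the moment at which its call begins. calibration takes no time and is no camera call.
- order.close_job(): hands the job in; it is judged then, once.
The state is a dict: "t": time; "joints": joint angles; "joint_velocities": joint speeds; "joint_efforts": joint torques, N m; "tool_pos": TCP position; "ee_rot": TCP orientation; "force": force on the tool from outside, world axes, zero at the start; "ft_torque": the same for the moment, N m; "width": finger opening in m; "gripper_force": force on a finger pad.
Only numpy, scipy, OpenCV 4.12 (cv2) and the standard library are available. Lean on these libraries where they do the work, as an engineer would, in place of code of your own. Each camera call takes 0.05 s, during which the arm holds its last target. There are 200 camera calls.

## Working session

There is one attempt and no reset: what is moved stays moved. The work goes in short steps, Python scripts to look and compute and a tool call to move; the robot and the scene stay as the last step left them, time stands still between calls to the robot, and variables do not carry over. Pictures are saved under pics/ and viewed, at most 10 in all, crops included, and the job is handed in when it is done.

Besides the shell and the picture viewer there is one more tool, called after ">>>" as name(argument=value, ...), one argument or row to a line, values as JSON. arm_command: Moves the arm, as the interface text tells. Its arguments: {"type":"object","properties":{"dp":{"type":"array","items":{"type":"array","items":{"type":"number"}}},"angular":{"type":"array","items":{"type":"array","items":{"type":"number"}}},"claw":{"type":"array","items":{"type":"number"}}},"required":["dp","angular","claw"]}

```bash
mkdir -p pics; python3 - <<'E'
from rig import get_obs, imaging
import cv2
for n in("scene","top"):
    cv2.imwrite(f"pics/{n}0.png",imaging.snapshot(n)[...,::-1]); c=imaging.calibration(n); print(n,c)
o=get_obs(); print(o)
E
```

```text
scene {'fx': 398.72933718856336, 'fy': 398.72933718856336, 'cx': 318.71358358621876, 'cy': 205.20907658241563, 'pose': array([[ 0.11140021, -0.85015087,  0.51461975,  0.93634625],
       [ 0.99376398,  0.09279221, -0.06182845,  0.00312984],
       [ 0.00481081,  0.51829828,  0.85518638,  0.76648314],
       [ 0.        ,  0.        ,  0.        ,  1.        ]])}
top {'fx': 362.845793237754, 'fy': 362.845793237754, 'cx': 311.5524548081817, 'cy': 201.67951939882497, 'pose': array([[-0.00894941,  0.99666198, -0.08114687,  0.46865548],
       [-0.99988461, -0.00792305,  0.01296139,  0.03800061],
       [ 0.0122752 ,  0.08125351,  0.99661787,  0.83983406],
       [ 0.        ,  0.        ,  0.        ,  1.        ]])}
{'t': 0.1, 'joints': array([ 1.12390956e+00,  3.59418148e-01,  1.51129808e+00, -7.86734451e-07,
        1.27249824e+00, -1.15126495e-01]), 'joint_velocities': array([ 0.00121278, -0.0013776 , -0.00277328,  0.00081047, -0.00144972,
       -0.00050219]), 'joint_efforts': array([ 5.53785248e-04, -5.16353452e+01, -2.71410656e+01,  6.77735964e-02,
        2.76985613e-02, -5.58437341e-05]), 'tool_pos': array([0.19519046, 0.5667387 , 0.23291241]), 'ee_rot': array([-5.18666529e-01, -3.09802553e+00,  2.44759686e-03]), 'force': array([ 0.28185371, -0.6187354 ,  0.08666332]), 'ft_torque': array([ 0.02246231,  0.0142021 , -0.02951946]), 'gripper_force': 0.0, 'width': 0.08791691933058195}
```

View pics/scene0.png

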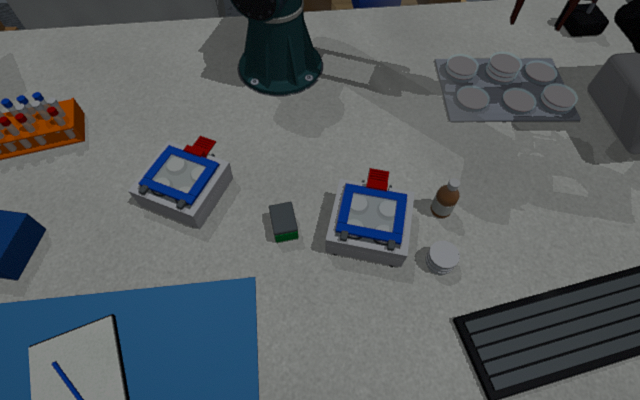

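View pics/top0.png

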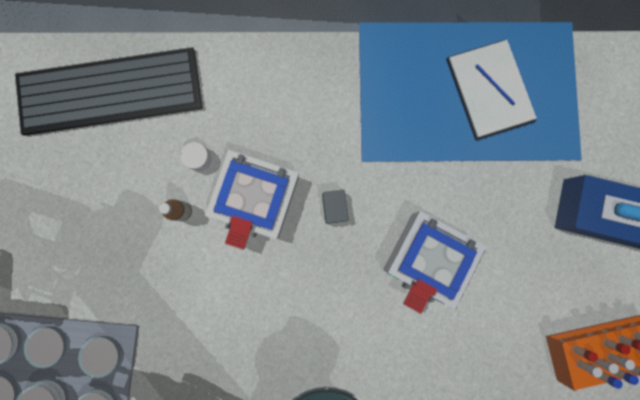

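Two candidates look like the warmer: top (252,192) / scene (372,215), and top (436,258) / scene (180,178). In the top view, left is the robot's +y, so the first one is farthest to the left and is the one meant. I'll measure it and confirm with a crop.

```bash
cat > h.py <<'E'
import numpy as np, cv2
from rig import get_obs, imaging
from scipy.spatial.transform import Rotation as R
def ray(n,px):
    c=imaging.calibration(n); P=c["pose"]
    d=P[:3,:3]@np.array([(px[0]-c["cx"])/c["fx"],-(px[1]-c["cy"])/c["fy"],-1]); return P[:3,3],d
def onz(n,px,z):
    o,d=ray(n,px); return o+d*(z-o[2])/d[2]
def proj(n,p):
    c=imaging.calibration(n); q=np.linalg.inv(c["pose"])@np.append(p,1)
    return np.array([c["cx"]+c["fx"]*q[0]/-q[2], c["cy"]-c["fy"]*q[1]/-q[2]])
def mask(img,col):
    h=cv2.cvtColor(img,cv2.COLOR_RGB2HSV).astype(int); H,S,V=h[...,0],h[...,1],h[...,2]
    m={'blue':(H>105)&(H<125)&(S>170)&(V>90),'red':((H<6)|(H>174))&(S>150)&(V>70)}[col]
    return m.astype(np.uint8)
E
python3 - <<'E'
from h import *
for n,b in(("top",(180,130,320,260)),("scene",(310,150,430,270))):
    im=cv2.imread(f"pics/{n}0.png")[...,::-1].copy(); x0,y0,x1,y1=b
    cv2.imwrite(f"pics/{n}crop.png",cv2.resize(im[y0:y1,x0:x1,::-1],None,fx=4,fy=4,interpolation=cv2.INTER_CUBIC))
    for col,z in(('blue',.076),('red',.066)):
        m=mask(im,col); w=np.zeros_like(m); w[y0:y1,x0:x1]=m[y0:y1,x0:x1]
        cs=max(cv2.findContours(w,0,2)[0],key=cv2.contourArea)
        pts=np.array([onz(n,p[0],z)[:2] for p in cs],np.float32)
        r=cv2.minAreaRect(pts); print(n,col,cv2.contourArea(cs),np.round(r[0],4),np.round(r[1],4),round(r[2],1))
for k,p,z in(("bottle cap",(166,209),.11),("dishes",(194,155),.042),("tips",(335,207),.047)): print(k,onz("top",p,z).round(3))
for k,p,z in(("bottle cap",(453,184),.11),("dishes",(444,255),.042),("tips",(283,218),.047)): print(k,onz("scene",p,z).round(3))
print(R.from_rotvec(get_obs()['ee_rot']).as_matrix().round(3))
E
```

```text
top blue 154.5 [0.5032 0.1712] [0.1198 0.0139] 71.1
top red 438.5 [0.4684 0.1852] [0.0418 0.0555] 71.8
scene blue 2961.5 [0.5472 0.1578] [0.1282 0.1133] 71.3
scene red 330.0 [0.4622 0.1869] [0.0431 0.0488] 71.3
bottle cap [0.516 0.32  0.11 ]
dishes [0.64  0.288 0.042]
tips [ 0.521 -0.024  0.047]
bottle cap [0.521 0.322 0.11 ]
dishes [0.642 0.289 0.042]
tips [ 0.526 -0.022  0.047]
[[-0.945  0.326 -0.001]
 [ 0.326  0.945 -0.001]
 [ 0.    -0.002 -1.   ]]
```

View pics/topcrop.png

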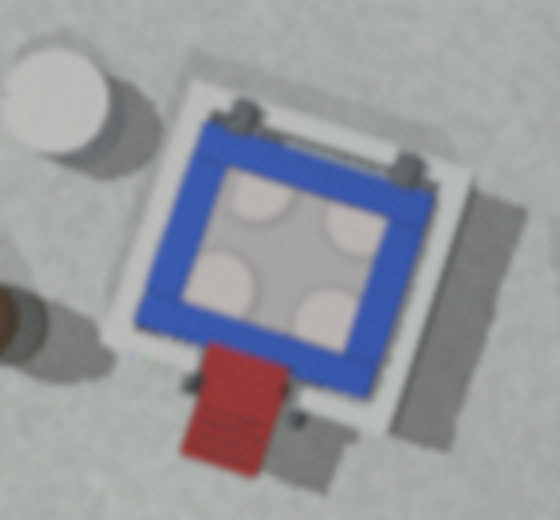

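The crop shows the blue-framed lid with its hinge knuckles at the upper edge and the red tab at lower left (crop 235,410 → top 239,232), so this is the target. Its origin is about (0.550, 0.157), with x-axis yaw of -18.8°, which already lines up with the tool. I'll move above the tab with the fingers closing.

>>> arm_command(
  dp=[
    [-0.05, -0.037, 0],
    [-0.1, -0.075, 0],
    [-0.15, -0.112, 0],
    [-0.2, -0.15, 0],
    [-0.25, -0.187, 0],
    [-0.3, -0.224, 0.02],
    [-0.34, -0.255, 0.05],
    [-0.365, -0.273, 0.08],
  ],
  angular=[
    [0, 0, 0],
    [0, 0, 0],
    [0, 0, 0],
    [0, 0, 0],
    [0, 0, 0],
    [0, 0, 0],
    [0, 0, 0],
    [0, 0, 0],
  ],
  claw=[0, 0, 0, 0, 0, 0, 0, 0],
)

```text
t: 1.1
tool_pos: [0.4528, 0.1881, 0.1529]
ee_rot: [0.522, 3.097, -0.0]
force: [-0.1, 1.1, -0.3]
width: 0.0114
gripper_force: 0.0
```

>>> arm_command(
  dp=[
    [0, 0, 0.015],
    [0, 0, 0.03],
    [0, 0, 0.03],
  ],
  angular=[
    [0, 0, 0],
    [0, 0, 0],
    [0, 0, 0],
  ],
  claw=[0, 0, 0],
)

```text
t: 1.48
tool_pos: [0.4502, 0.191, 0.1229]
ee_rot: [-0.516, -3.097, 0.001]
force: [0.1, -0.3, -0.5]
width: 0.0002
gripper_force: 0.0
```

```bash
python3 - <<'E'
from h import *
o=get_obs(); print(o['t'],o['tool_pos'],o['width'],o['force'],R.from_rotvec(o['ee_rot']).as_matrix().round(3))
d=o['tool_pos'][:2]-[.5496,.157]; print("warmer frame",d@[.947,-.321],d@[.321,.947])
for n,b in(("scene",(290,90,450,210)),):
    im=imaging.snapshot(n); x0,y0,x1,y1=b
    cv2.imwrite(f"pics/{n}1.png",cv2.resize(im[y0:y1,x0:x1,::-1],None,fx=4,fy=4,interpolation=cv2.INTER_CUBIC))
E
```

```text
1.475 [0.45017315 0.19096919 0.12285839] 0.00019953800895585318 [ 0.06826178 -0.31661492 -0.47985438] [[-0.946  0.324 -0.002]
 [ 0.324  0.946 -0.   ]
 [ 0.002 -0.001 -1.   ]]
warmer frame -0.10506133609813297 0.0002528075058771951
```

View pics/scene1.png

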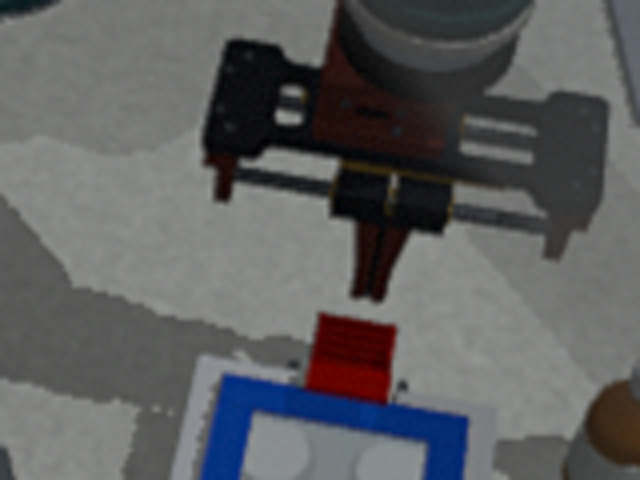

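The closed fingers (crop 370,295) stand above and in line with the tab (crop 352,345). I'll press down now, with a short hold at the bottom.

>>> arm_command(
  dp=[
    [0, 0, 0.02],
    [0, 0, 0.035],
    [0, 0, 0.045],
    [0, 0, 0.05],
    [0, 0, 0.053],
    [0, 0, 0.056],
    [0, 0, 0.056],
    [0, 0, 0.056],
  ],
  angular=[
    [0, 0, 0],
    [0, 0, 0],
    [0, 0, 0],
    [0, 0, 0],
    [0, 0, 0],
    [0, 0, 0],
    [0, 0, 0],
    [0, 0, 0],
  ],
  claw=[0, 0, 0, 0, 0, 0, 0, 0],
)

```text
t: 2.52
tool_pos: [0.4514, 0.1902, 0.0677]
ee_rot: [-0.519, -3.098, 0.0]
force: [-2.4, 0.5, 1.9]
width: 0.0009
gripper_force: 1.3
```

```bash
python3 - <<'E'
from h import *
o=get_obs(); print(o['t'],o['tool_pos'],o['force'])
im=imaging.snapshot("scene")[90:290,290:490,::-1]
cv2.imwrite("pics/scene2.png",cv2.resize(im,None,fx=3,fy=3,interpolation=cv2.INTER_CUBIC))
E
```

```text
2.525 [0.45140421 0.19016905 0.06772648] [-2.42907612  0.51949627  1.87123798]
```

View pics/scene2.png

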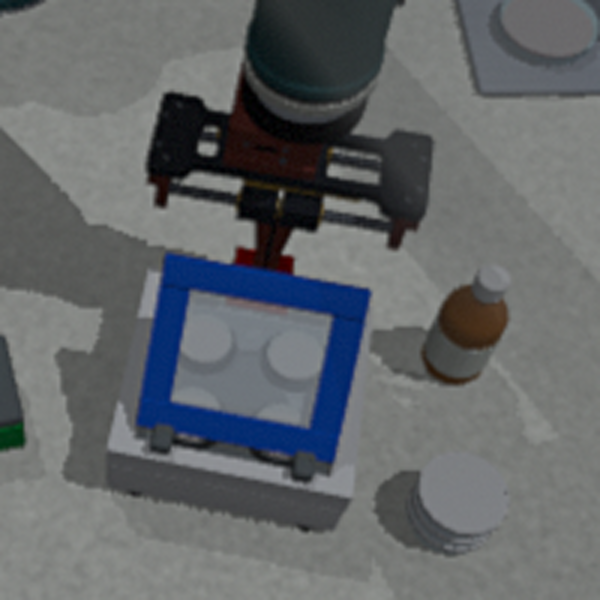

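The lid has come off the latch: its front edge, around (265,280) in the crop, has risen over the tab. I'll hold briefly, let go of the tab by backing up and away from the lid, then check.

>>> arm_command(
  dp=[
    [0, 0, 0],
    [0, 0, 0],
    [0.002, 0, -0.01],
    [0.01, 0, -0.03],
    [0.03, 0, -0.06],
    [0.03, 0, -0.075],
    [0.03, 0, -0.075],
    [0.03, 0, -0.075],
  ],
  angular=[
    [0, 0, 0],
    [0, 0, 0],
    [0, 0, 0],
    [0, 0, 0],
    [0, 0, 0],
    [0, 0, 0],
    [0, 0, 0],
    [0, 0, 0],
  ],
  claw=[0, 0, 0, 0, 0, 0, 0, 0],
)

```text
t: 3.58
tool_pos: [0.4236, 0.2, 0.1426]
ee_rot: [0.519, 3.098, 0.0]
force: [-0.2, -0.2, -0.0]
width: 0.0006
gripper_force: 0.0
```

```bash
python3 - <<'E'
from h import *
o=get_obs(); print(o['t'],o['tool_pos'],o['force'])
d=o['tool_pos'][:2]-[.5496,.157]; print("warmer frame",d@[.947,-.321],d@[.321,.947])
full=imaging.snapshot("scene"); im=full[90:290,290:490,::-1]
cv2.imwrite("pics/scene3.png",cv2.resize(im,None,fx=3,fy=3,interpolation=cv2.INTER_CUBIC))
ux=np.array([.947,-.321,0]);uy=np.array([.321,.947,0])
for a in(.0,.65,.8,.95):
    for s in(-65,65):
        x=55-115*np.cos(a)+5*np.sin(a)*1; z=71+115*np.sin(a)+5*np.cos(a)
        p=proj("scene",np.array([.5496,.157,z/1e3])+ux*x/1e3+uy*s/1e3); print(a,s,((p-[290,90])*3).round())
E
```

```text
3.575 [0.42361589 0.19995506 0.14260537] [-0.1671827  -0.19417024 -0.04068004]
warmer frame -0.13309552630186894 0.00023754212719947189
0.0 -65 [166. 278.]
0.0 65 [352. 312.]
0.65 -65 [165. 251.]
0.65 65 [369. 287.]
0.8 -65 [163. 254.]
0.8 65 [371. 292.]
0.95 -65 [160. 262.]
0.95 65 [373. 300.]
```

View pics/scene3.png

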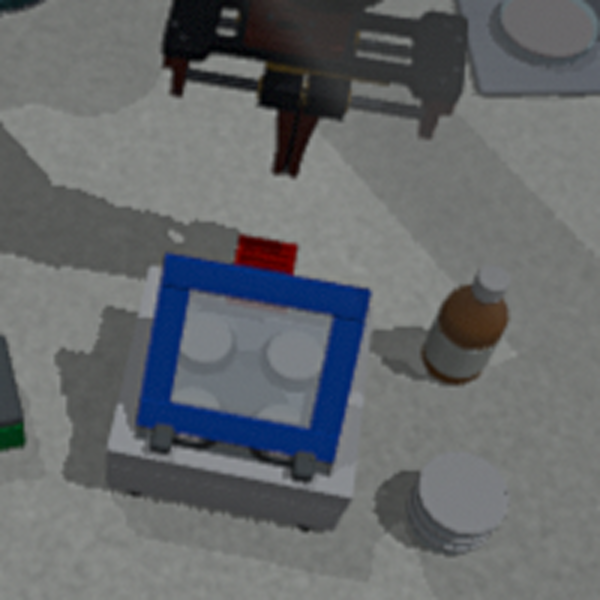

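The lid stands at about 0.8 rad (its corners at 166,255 and 370,290 match the prediction) and the tab is back up (267,253). I'll push along warmer +x (tool -x) with the tips at a height of 0.13 m.

>>> arm_command(
  dp=[
    [-0.03, 0, 0],
    [-0.06, 0, 0],
    [-0.08, 0, 0],
    [-0.095, 0, 0],
    [-0.11, 0, 0],
    [-0.125, 0, 0],
    [-0.14, 0, 0],
    [-0.155, 0, 0],
  ],
  angular=[
    [0, 0, 0],
    [0, 0, 0],
    [0, 0, 0],
    [0, 0, 0],
    [0, 0, 0],
    [0, 0, 0],
    [0, 0, 0],
    [0, 0, 0],
  ],
  claw=[0, 0, 0, 0, 0, 0, 0, 0],
)

```text
t: 4.62
tool_pos: [0.571, 0.1492, 0.1427]
ee_rot: [0.519, 3.098, -0.0]
force: [-0.8, 0.1, 0.1]
width: 0.0006
gripper_force: 0.2
```

>>> arm_command(
  dp=[
    [-0.012, 0, 0],
    [-0.024, 0, 0],
    [-0.034, 0, 0],
    [-0.038, 0, 0],
    [-0.038, 0, 0],
    [-0.038, 0, 0],
    [-0.038, 0, 0],
    [-0.038, 0, 0],
  ],
  angular=[
    [0, 0, 0],
    [0, 0, 0],
    [0, 0, 0],
    [0, 0, 0],
    [0, 0, 0],
    [0, 0, 0],
    [0, 0, 0],
    [0, 0, 0],
  ],
  claw=[0, 0, 0, 0, 0, 0, 0, 0],
)

```text
t: 5.62
tool_pos: [0.6055, 0.1372, 0.1427]
ee_rot: [-0.518, -3.098, 0.0]
force: [-0.2, 0.1, 0.1]
width: 0.0003
gripper_force: 0.0
```

```bash
python3 - <<'E'
from h import *
o=get_obs(); print(o['t'],o['tool_pos'],o['force'])
d=o['tool_pos'][:2]-[.5496,.157]; print("warmer frame",d@[.947,-.321],d@[.321,.947])
im=imaging.snapshot("scene")[90:290,290:490,::-1]
cv2.imwrite("pics/scene4.png",cv2.resize(im,None,fx=3,fy=3,interpolation=cv2.INTER_CUBIC))
E
```

```text
5.625 [0.60551696 0.13723259 0.14269452] [-0.1903742   0.11715002  0.14808633]
warmer frame 0.059298700445883624 -0.0007703969534456944
```

View pics/scene4.png

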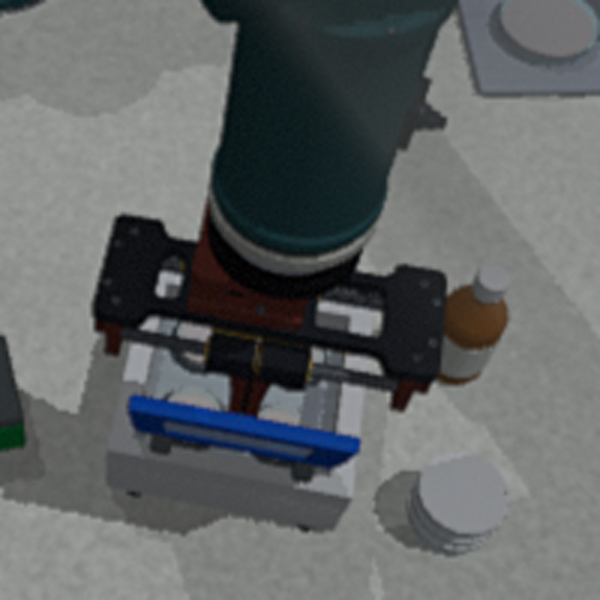

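The lid now leans back (its edge near 245,430) with no force on the fingers. I'll retract forwards and up, clear of the tab, and verify the angle.

>>> arm_command(
  dp=[
    [0.02, 0, 0],
    [0.05, 0, -0.01],
    [0.09, 0, -0.03],
    [0.13, 0, -0.06],
    [0.17, 0, -0.09],
    [0.2, 0, -0.1],
    [0.2, 0, -0.1],
    [0.2, 0, -0.1],
  ],
  angular=[
    [0, 0, 0],
    [0, 0, 0],
    [0, 0, 0],
    [0, 0, 0],
    [0, 0, 0],
    [0, 0, 0],
    [0, 0, 0],
    [0, 0, 0],
  ],
  claw=[0, 0, 0, 0, 0, 0, 0, 0],
)

```text
t: 6.68
tool_pos: [0.4174, 0.2022, 0.2426]
ee_rot: [0.518, 3.098, -0.0]
force: [0.4, 0.1, -0.1]
width: 0.0007
gripper_force: 0.0
```

```bash
python3 - <<'E'
from h import *
o=get_obs(); print(o['t'],o['tool_pos'],o['force'])
im=imaging.snapshot("scene")[90:290,290:490,::-1]
cv2.imwrite("pics/scene5.png",cv2.resize(im,None,fx=3,fy=3,interpolation=cv2.INTER_CUBIC))
ux=np.array([.947,-.321,0]);uy=np.array([.321,.947,0])
for a in(1.6,1.75,1.85,1.95):
    for s in(-65,65):
        c=[]
        for e in(-5,5):
            x=55-115*np.cos(a)+e*np.sin(a); z=71+115*np.sin(a)+e*np.cos(a)
            c.append((proj("scene",np.array([.5496,.157,z/1e3])+ux*x/1e3+uy*s/1e3)-[290,90])*3)
        print(a,s,np.round(c).tolist())
E
```

```text
6.675 [0.41739332 0.20218188 0.24258947] [ 0.41631363  0.07924475 -0.14673374]
1.6 -65 [[142.0, 329.0], [139.0, 343.0]]
1.6 65 [[370.0, 371.0], [368.0, 387.0]]
1.75 -65 [[136.0, 355.0], [133.0, 371.0]]
1.75 65 [[367.0, 398.0], [364.0, 415.0]]
1.85 -65 [[132.0, 374.0], [129.0, 391.0]]
1.85 65 [[364.0, 418.0], [361.0, 435.0]]
1.95 -65 [[128.0, 393.0], [125.0, 411.0]]
1.95 65 [[361.0, 438.0], [358.0, 456.0]]
```

View pics/scene5.png

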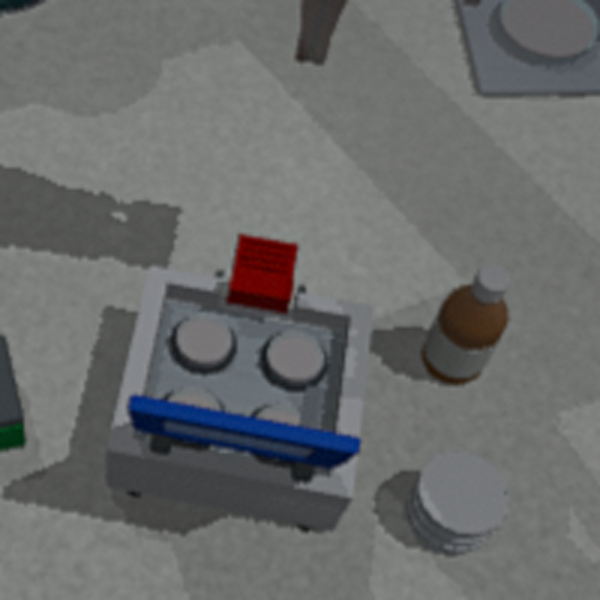

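The lid corners (131,398 and 358,437) match 1.95 rad. The tab is up, and the bottle and dishes have not moved. I'll hand it in.

```bash
python3 -c "
from rig import order; print(order.close_job())"
```

```text
the job is handed in; nothing more can be done
None
```

I pressed the tab, the lid sprang up untouched to about 0.8 rad, and I pushed it over to its stop at about 1.95 rad; the tab is back up, the bottle, dishes and tip box were never touched, and the job is handed in (no verdict was returned).

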